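Find the stamped parts tray and send it to the dispatch line

TASK

Tip each of the two dark wooden trays up towards you on its near bottom edge, the left-hand one (the robot's left, +y) first and then the right-hand one, by pressing its thumb ledge down until the ledge is about at the cabinet top, keep it there for a second to look at the underside, and let it down flat again. Then push the tray that has the ring-and-cross stamp underneath forward until its front lies flat against the steel angle strip beyond it (the dispatch line), leaving the other tray about where it stood. Only press and push with the fingertips: lift or turn over neither tray, do not pick anything up, and leave the other things alone.

Things in the scene. Friction and masses are not known exactly. Their poses are not given: they have to be found in the camera images.
- tray_a: dark wooden parts tray, one of two alike from above: 125 (its x) by 160 (its y), walls 6 thick and 46 high, 0.25 to 0.46 kg, loose. z up, x away from the robot. It stands on a flat base from x = -45 to 25; beyond that its underside slopes up at 25 degrees to an upright nose face at x = 80, 30 to 46 high. Origin on the cabinet top, 45 from the near edge, midway in y.
- tray_b: the other tray, of the same shape, size and behaviour as tray_a; same origin and axes.
- stamp (a point): centre of the stamp, a pale ring 50 across with a cross in it, between two bars, 100 over all, under the sloping front part of one tray (tray x = 52, z = 18); the other tray has none. Which tray stands on the left varies. Hidden while the tray is flat; the camera in front of the robot sees it while the tray is tipped.
- tray_a_ledge (a point): middle of the top of tray_a's thumb ledge (tray x = -67, z = 72). The ledge, 40 wide, 6 thick, juts over the near wall towards the robot from x = -45 to -90. Pressed down (2 to 15 N) it tips the tray about its near bottom edge, swinging down and towards the robot, until its outer end meets the cabinet top at about 55 degrees; let go, the tray drops back flat.
- tray_b_ledge (a point): middle of the top of tray_b's thumb ledge (tray x = -67, z = 72). The ledge, 40 wide, 6 thick, juts over the near wall towards the robot from x = -45 to -90. Pressed down (2 to 15 N) it tips the tray about its near bottom edge, swinging down and towards the robot, until its outer end meets the cabinet top at about 55 degrees; let go, the tray drops back flat.
- tray_a_heel (a point): middle of tray_a's near bottom edge, about which it tips (tray frame x = -45, z = 0).
- tray_b_heel (a point): middle of tray_b's near bottom edge, about which it tips (tray frame x = -45, z = 0).
- tray_a_nose (a point): middle of tray_a's upright nose face (tray x = 80, z = 38), to lie against the dispatch line if tray_a is the stamped one.
- dispatch_line: the dispatch line: straight steel angle fixed on the cabinet top beyond the trays, 640 long (its y), 30 wide, its near upright face 40 high. Origin at the middle of its near face's bottom edge; x points away from the robot, square to that face; y along it. It cannot move.
- lamp_base: green enamel lamp base, 120 across at the foot, 120 high, loose; origin at the centre of its foot. Leave alone.
- draw_plate: steel draw plate lying flat, 30 by 150 (its y) by 8 thick, loose; origin at the centre of its underside. Leave alone.
- bangle_blank: copper bangle blank lying flat, 66 outside diameter, 12 high, loose; origin at the centre of its underside. Leave alone.
- ring_clamp: wooden ring clamp lying down, 120 (its x) by 25 by 22 high, loose; origin at the centre of its underside. Leave alone.
Things that resemble listed ones, but are neither listed nor needed, are in the scene too. Leave any purple look-alike of the tray_a alone.

How it is judged:
By the outcome, as a careful person would: the job done as asked, in the order asked, and still so for the second after the job is handed in, with the robot touching nothing.
It also fails if it takes over 72 s, if anything falls off the work surface, if the arm or the gripper's body presses on something with over 40 N, if the wrist force passes 120 N, or if a joint passes its speed limit or range.

ROBOT

A 6-joint arm with a two-finger parallel gripper is mounted at the origin on the work surface. World frame = base frame: x ahead of the robot, y to its left, z up, the work surface at z = 0. Lengths are in m, angles in rad, forces in N, time in s.
With the tool pointing down it reaches from about 0.325 to 0.925 m from the base axis. Payload 3.1 kg.
Tool frame: the origin (TCP) lies at the very end of the fingers, on their centre line; the grasp point (between the pads) lies 19 mm behind it (manip.tcp_to_grasp is the z of the grasp point in the tool frame, in m); z points along the fingers, y is the line along which they close (so a half turn about z gives the same grasp; the last joint's range is limited). The gripper opens to 85 mm and grips with 20 to 120 N. Pads are 22 mm wide; open, the fingers measure 114 mm over their backs; the gripper's body (76 mm by 85 mm) begins 54 mm behind the grasp point. The pads swing forward as they close: fully open they stand 13 mm farther back than shut.
Start: joints at [-1.296, 0.217, 1.613, -0, 1.311, -0.112], TCP at [0.236, -0.579, 0.231] pointing down, gripper open.
Joint ranges: [-2.75, 2.75], [-0.78, 2.1], [0.31, 2.55], [-1.13, 4.27], [0.13, 2.63], [-2.58, 2.58]. Speed limits (rad/s): [2.79, 2.79, 3.14, 3.14, 3.14, 3.14].

INTERFACE

Orientations are given as a 3x3 rotation matrix whose columns are the frame's x, y, z axes.
In Python, from workcell import manip gives the robot as it stands.
- The arm moves only by the tool carry_out, never from a script. Its argument "deltas" is a list of rows, each an object of numbers: "tx", "ty", "tz": the shift along the tool's x, y, z in units of 50 cm (1.0 is 50 cm); "twist": the turn about the tool's z in units of 360 degrees (1.0 is 360 degrees); "claw": the closure, from 0 (fully open) to 1 (shut). A call has 1 to 12 rows; each row shifts and turns the commanded pose from where the row before left it, along the tool's axes as they then stand; what a row does not reach is not made up. A row lasts 1/8 s, in which the tool goes at most 62.5 mm and 10.7 degrees, less where a joint would pass 70% of its speed; a pose out of reach is approached as far as the arm can. A call with a number of a shift or a turn outside -1 to 1 is refused whole. A call with a gripper value outside its range is refused whole. The fingers move at their own pace and stop on an object; the grip force is fixed at half the most. Time passes only in rows, so rows that do not move let the fingers close. It gives the time, the measured TCP pose, the force, the opening and the grip force at its end, in the units of the state.
- manip.sense(): the state, without advancing time (a new reading comes with each control period).
- manip.grab_frame(name): name is "scene" or "top"; returns the picture (420x560x3 uint8, blue, green, red); there is no depth.
- manip.camera_model(name): a dict with "K" (3x3 intrinsics, pixels), "R" (3x3) and "t" (3): a world point X has camera coordinates R X + t. Camera axes: x right, y down, z forward; pixel columns grow to the right and rows downward; lengths in m; the calibration is good to about 2 mm. A picture is of the moment at which its call begins. camera_model takes no time and is no camera call.
- manip.finish_job(): hands the job in; it is judged then, once.
The state is a dict: "time_s": time; "q": joint angles; "qd": joint speeds; "joint_efforts": joint torques, N m; "ee_pos": TCP position; "eef_rot": TCP orientation; "wrist_force": force on the tool from outside, world axes, zero at the start; "torque": the same for the moment, N m; "gripper_width": finger opening in m; "gripper_force": force on a finger pad.
Only numpy, scipy, OpenCV 4.12 (cv2) and the standard library are available. Lean on these libraries where they do the work, as an engineer would, in place of code of your own. Each camera call takes 0.05 s, during which the arm holds its last target. There are 200 camera calls.

## Working session

There is one attempt and no reset: what is moved stays moved. The work goes in short steps, Python scripts to look and compute and a tool call to move; the robot and the scene stay as the last step left them, time stands still between calls to the robot, and variables do not carry over. Pictures are saved under pics/ and viewed, at most 10 in all, crops included, and the job is handed in when it is done.

Besides the shell and the picture viewer there is one more tool, called after "Request:" by a JSON object that holds its "op" and its "data", one argument or row to a line. carry_out: Moves the arm, as the interface text tells. Shifts and turns lie within -1 to 1; 1 stands for 50 cm of shift or 360 degrees of turn. Its arguments: {"type":"object","properties":{"deltas":{"type":"array","items":{"type":"object","properties":{"tx":{"type":"number"},"ty":{"type":"number"},"tz":{"type":"number"},"twist":{"type":"number"},"claw":{"type":"number"}}}}},"required":["deltas"]}

```bash
mkdir -p pics && python3 - <<'E'
from workcell import manip
import cv2,numpy as np
for n in("scene","top"):
    cv2.imwrite(f"pics/{n}0.png",manip.grab_frame(n)); c=manip.camera_model(n)
    print(n,np.round(c["K"],1).tolist(),np.round(c["R"],3).tolist(),np.round(c["t"],3).tolist(), np.round(-c["R"].T@np.array(c["t"]),3))
s=manip.sense();print(s["time_s"],s["ee_pos"],np.round(s["eef_rot"],3).tolist(),s["gripper_width"],manip.tcp_to_grasp)
E
```

```text
scene [[395.7, 0.0, 280.9], [0.0, 395.7, 212.7], [0.0, 0.0, 1.0]] [[-0.833, 0.553, -0.008], [0.388, 0.574, -0.721], [-0.394, -0.604, -0.693]] [0.466, -0.14, 1.367] [0.981 0.648 0.85 ]
top [[389.6, 0.0, 284.0], [0.0, 389.6, 206.6], [0.0, 0.0, 1.0]] [[-0.01, -1.0, -0.019], [-0.997, 0.012, -0.077], [0.078, 0.018, -0.997]] [-0.01, 0.559, 1.311] [ 0.455 -0.041  1.35 ]
0.1 [ 0.23561015 -0.57807416  0.23006815] [[0.926, 0.377, -0.001], [0.377, -0.926, 0.002], [0.0, -0.002, -1.0]] 0.08546124804171525 -0.0187
```

View pics/scene0.png

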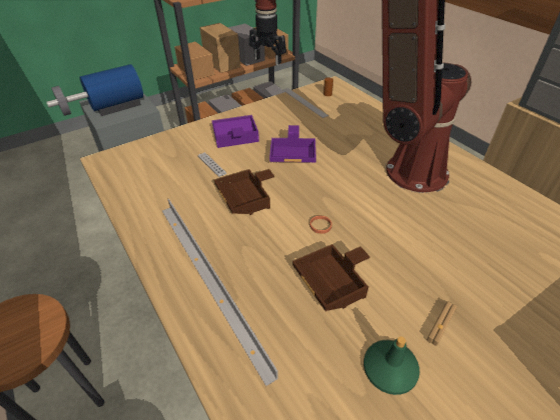

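View pics/top0.png

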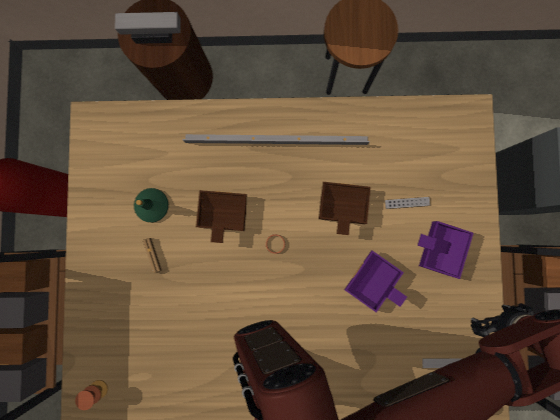

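The overhead picture shows the left tray at about (222,210) with its ledge at (218,235). The right tray is at (345,203) with its ledge at (343,227), and the strip runs along row ~140. I'll enlarge that area.

```bash
python3 - <<'E'
import cv2
a=cv2.imread("pics/top0.png")[125:250,180:380]
a=cv2.convertScaleAbs(a,alpha=1.8,beta=20)
cv2.imwrite("pics/crop0.png",cv2.resize(a,None,fx=4,fy=4,interpolation=cv2.INTER_CUBIC))
E
```

```text
(no output)
```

View pics/crop0.png

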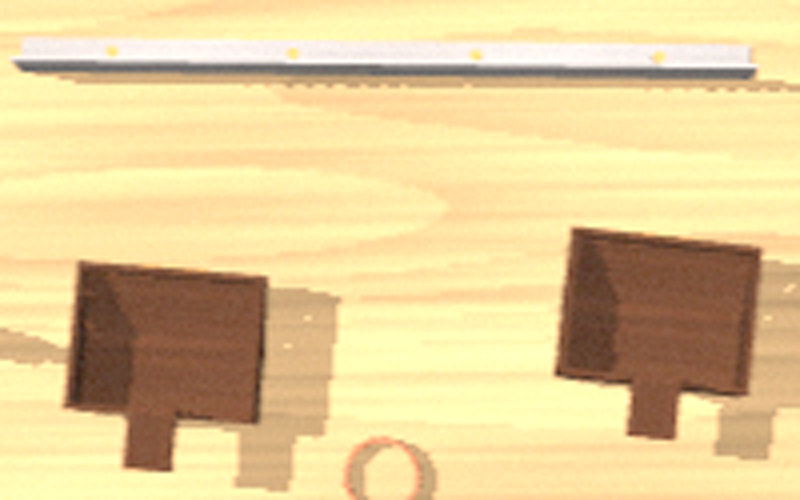

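```bash
cat > h.py <<'E'
import numpy as np
from workcell import manip
from scipy.optimize import least_squares
def ray(n,px,z):
    c=manip.camera_model(n);R=np.array(c["R"]);t=np.array(c["t"]);K=np.array(c["K"])
    d=R.T@np.linalg.solve(K,[px[0],px[1],1]);o=-R.T@t
    return o+d*(z-o[2])/d[2]
def cr(p,z): return ray("top",(180+(p[0]+.5)/4-.5,125+(p[1]+.5)/4-.5),z)
M=np.array([[80,80],[80,-80],[-45,-80],[-45,80],[-90,20],[-90,-20]])/1000
Z=[.046]*4+[.072]*2
def fit(W):
    f=lambda p:((M@np.array([[np.cos(p[2]),np.sin(p[2])],[-np.sin(p[2]),np.cos(p[2])]])+p[:2])-W).ravel()
    r=least_squares(f,[.5,0,0]);return r.x,np.round(r.fun.reshape(-1,2)*1000,1)
E
python3 - <<'E'
from h import *
L=[(80,262),(268,277),(258,423),(66,407),(123,468),(172,471)]
R=[(572,228),(762,248),(748,395),(556,375),(628,436),(676,439)]
for T in(L,R):
    x,r=fit(np.array([cr(p,z)[:2] for p,z in zip(T,Z)]));print(np.round(x,4),np.degrees(x[2]),r.tolist())
    c,s=np.cos(x[2]),np.sin(x[2])
    for n,u in(("end",-.09),("ledge",-.067),("heel",-.045),("nose",.08)):print(n,np.round([x[0]+c*u,x[1]+s*u],4))
for a,b,z in(((20,71),(752,78),0),((15,62),(755,67),.04)):
    p,q=cr(a,z),cr(b,z);print(p,q,np.degrees(np.arctan2(-(p-q)[0],(p-q)[1])))
E
```

```text
[ 0.5301  0.1955 -0.094 ] -5.388205730488824 [[1.3, -0.3], [1.0, -0.4], [-0.7, 2.6], [-0.8, 0.4], [0.0, -1.4], [-0.9, -0.9]]
end [0.4405 0.204 ]
ledge [0.4634 0.2018]
heel [0.4853 0.1997]
nose [0.6098 0.188 ]
[ 0.5514 -0.2177 -0.1168] -6.691556672788397 [[0.6, 0.2], [1.0, 0.1], [-0.1, -0.3], [0.1, -0.8], [0.1, 0.8], [-1.7, 0.1]]
end [ 0.462  -0.2072]
ledge [ 0.4848 -0.2099]
heel [ 0.5067 -0.2124]
nose [ 0.6308 -0.227 ]
[0.79228155 0.33324163 0.        ] [ 0.77638799 -0.31128397  0.        ] -1.4125885084503658
[0.79021484 0.32654961 0.04      ] [ 0.77633544 -0.30605788  0.04      ] -1.2568669409728879
```

Request:
{"op": "carry_out", "data": {
  "deltas": [
    {"twist":0.0255,"claw":1},
    {"twist":0.0255,"claw":1},
    {"twist":0.0255,"claw":1}
  ]
}}

```text
schema error: expected keys tx, ty, tz, twist, claw
```

```bash
cat >> h.py <<'E'
def to(*P):
    s=manip.sense();R=np.array(s["eef_rot"]);p=np.array(s["ee_pos"])
    print("t",round(s["time_s"],2),"p",np.round(p,4),"yaw",round(np.degrees(np.arctan2(R[1,0],R[0,0])),2),"F",np.round(s["wrist_force"],1),"w",round(s["gripper_width"],4))
    for q in P: q=np.array(q);print("d",np.round(R.T@(q-p)/.5,4));p=q
E
python3 -c "
from h import *
to([.4445,.2036,.23],[.4445,.2036,.085])"
```

```text
t 0.1 p [ 0.2356 -0.5781  0.2301] yaw 22.16 F [ 0.4  0.3 -0.6] w 0.0855
d [ 0.9767 -1.2902  0.0032]
d [-1.0e-04  6.0e-04  2.9e-01]
```

All five keys are needed in every row.

Request:
{"op": "carry_out", "data": {
  "deltas": [
    {"tx":0,"ty":0,"tz":0,"twist":0.0255,"claw":1},
    {"tx":0,"ty":0,"tz":0,"twist":0.0255,"claw":1},
    {"tx":0,"ty":0,"tz":0,"twist":0.0255,"claw":1},
    {"tx":0,"ty":0,"tz":0,"twist":0,"claw":1}
  ]
}}

```text
time_s: 0.6
ee_pos: [0.2356, -0.5784, 0.2306]
eef_rot: [[0.996, -0.092, -0.0], [-0.092, -0.996, 0.001], [-0.0, -0.001, -1.0]]
wrist_force: [-0.1, -0.2, -0.2]
gripper_width: 0.0124
gripper_force: 0.0
```

```bash
python3 -c "
from h import *
to([.4445,.2036,.23],[.4445,.2036,.085])"
```

```text
t 0.6 p [ 0.2356 -0.5784  0.2306] yaw -5.27 F [-0.1 -0.2 -0.2] w 0.0124
d [ 0.2723 -1.5958  0.0029]
d [1.0e-04 3.0e-04 2.9e-01]
```

Request:
{"op": "carry_out", "data": {
  "deltas": [
    {"tx":0.03,"ty":-0.1,"tz":0,"twist":0,"claw":1},
    {"tx":0.03,"ty":-0.1,"tz":0,"twist":0,"claw":1},
    {"tx":0.03,"ty":-0.1,"tz":0,"twist":0,"claw":1},
    {"tx":0.03,"ty":-0.1,"tz":0,"twist":0,"claw":1},
    {"tx":0.03,"ty":-0.1,"tz":0,"twist":0,"claw":1},
    {"tx":0.03,"ty":-0.1,"tz":0,"twist":0,"claw":1},
    {"tx":0.03,"ty":-0.1,"tz":0,"twist":0,"claw":1},
    {"tx":0.03,"ty":-0.1,"tz":0,"twist":0,"claw":1},
    {"tx":0.03,"ty":-0.1,"tz":0,"twist":0,"claw":1},
    {"tx":0,"ty":-0.1,"tz":0,"twist":0,"claw":1},
    {"tx":0,"ty":-0.1,"tz":0,"twist":0,"claw":1},
    {"tx":0,"ty":-0.1,"tz":0,"twist":0,"claw":1}
  ]
}}

```text
time_s: 2.1
ee_pos: [0.4263, 0.0075, 0.2313]
eef_rot: [[0.996, -0.091, 0.001], [-0.091, -0.996, -0.0], [0.001, -0.0, -1.0]]
wrist_force: [0.8, 0.4, 0.4]
gripper_width: -0.0002
gripper_force: 0.0
```

Request:
{"op": "carry_out", "data": {
  "deltas": [
    {"tx":0,"ty":-0.1,"tz":0,"twist":0,"claw":1},
    {"tx":0,"ty":-0.1,"tz":0,"twist":0,"claw":1},
    {"tx":0,"ty":-0.1,"tz":0,"twist":0,"claw":1},
    {"tx":0,"ty":-0.095,"tz":0,"twist":0,"claw":1},
    {"tx":0,"ty":0,"tz":0.08,"twist":0,"claw":1},
    {"tx":0,"ty":0,"tz":0.08,"twist":0,"claw":1},
    {"tx":0,"ty":0,"tz":0.08,"twist":0,"claw":1},
    {"tx":0,"ty":0,"tz":0,"twist":0,"claw":1}
  ]
}}

```text
time_s: 3.1
ee_pos: [0.4412, 0.2015, 0.1077]
eef_rot: [[0.996, -0.091, -0.009], [-0.091, -0.996, -0.003], [-0.009, 0.003, -1.0]]
wrist_force: [-1.4, -1.6, 0.3]
gripper_width: 0.0001
gripper_force: 0.0
```

```bash
cat >> h.py <<'E'
def arc(T,u,degs,ox=.011):
    # TCP path so that the fingertip's far bottom edge follows ledge point (u,72)
    a=np.radians(degs);r=np.array([u+.045,.072]);c,s=np.cos(T[2]),np.sin(T[2]);o=[]
    for t in a:
        X=-.045+r[0]*np.cos(t)-r[1]*np.sin(t)-ox;z=r[1]*np.cos(t)+r[0]*np.sin(t)
        o.append([T[0]+c*X,T[1]+s*X,z])
    return o
L=[.5301,.1955,-.094];Rr=[.5514,-.2177,-.1168]
E
python3 -c "
from h import *
import cv2
to(*arc(L,-.075,range(0,58,5)))
cv2.imwrite('pics/pre.png',np.vstack([cv2.resize(manip.grab_frame('scene')[200:330,250:410],None,fx=3,fy=3),]))"
```

```text
t 3.1 p [0.4412 0.2015 0.1077] yaw -5.25 F [-1.4 -1.6  0.3] w 0.0001
d [ 0.0067 -0.005   0.0713]
d [-0.0123 -0.      0.0059]
d [-0.0117 -0.0001  0.0069]
d [-0.0111 -0.0001  0.0079]
d [-0.0103 -0.0001  0.0089]
d [-0.0095 -0.0001  0.0097]
d [-0.0086 -0.0001  0.0105]
d [-0.0077 -0.0001  0.0112]
d [-0.0067 -0.0001  0.0119]
d [-0.0056 -0.0001  0.0124]
d [-0.0045 -0.0001  0.0128]
d [-0.0034 -0.0001  0.0132]
```

View pics/pre.png

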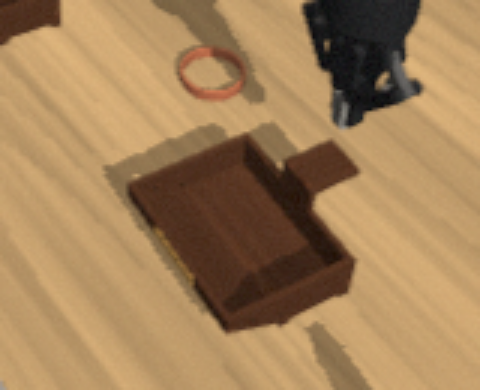

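The closed fingertip hangs just above the outer end of the left ledge, clear of everything else. Next I come down onto it.

Request:
{"op": "carry_out", "data": {
  "deltas": [
    {"tx":0.0067,"ty":-0.005,"tz":0.03,"twist":0,"claw":1},
    {"tx":0,"ty":0,"tz":0.03,"twist":0,"claw":1},
    {"tx":0,"ty":0,"tz":0,"twist":0,"claw":1},
    {"tx":0,"ty":0,"tz":0,"twist":0,"claw":1}
  ]
}}

```text
time_s: 3.65
ee_pos: [0.4487, 0.2047, 0.0815]
eef_rot: [[0.996, -0.094, 0.0], [-0.094, -0.996, 0.0], [0.0, -0.0, -1.0]]
wrist_force: [0.3, -0.4, 0.4]
gripper_width: -0.0
gripper_force: 0.0
```

```bash
python3 -c "
from h import *
to(*arc(L,-.075,range(0,9,5)))"
```

```text
t 3.65 p [0.4487 0.2047 0.0815] yaw -5.37 F [ 0.3 -0.4  0.4] w -0.0
d [-0.0081  0.003   0.0189]
d [-0.0123 -0.      0.0058]
```

Request:
{"op": "carry_out", "data": {
  "deltas": [
    {"tx":-0.008,"ty":0.003,"tz":0.01,"twist":0,"claw":1},
    {"tx":0,"ty":0,"tz":0.01,"twist":0,"claw":1},
    {"tx":-0.0123,"ty":0,"tz":0.006,"twist":0,"claw":1},
    {"tx":-0.0117,"ty":0,"tz":0.007,"twist":0,"claw":1},
    {"tx":-0.0111,"ty":0,"tz":0.008,"twist":0,"claw":1},
    {"tx":-0.0103,"ty":0,"tz":0.009,"twist":0,"claw":1},
    {"tx":-0.0095,"ty":0,"tz":0.0097,"twist":0,"claw":1},
    {"tx":-0.0086,"ty":0,"tz":0.0105,"twist":0,"claw":1},
    {"tx":0,"ty":0,"tz":0,"twist":0,"claw":1},
    {"tx":0,"ty":0,"tz":0,"twist":0,"claw":1}
  ]
}}

```text
time_s: 4.9
ee_pos: [0.4122, 0.2064, 0.046]
eef_rot: [[0.996, -0.094, -0.001], [-0.094, -0.996, -0.0], [-0.001, 0.001, -1.0]]
wrist_force: [-2.6, -1.0, 3.2]
gripper_width: 0.0003
gripper_force: 1.9
```

```bash
python3 -c "
from h import *
import cv2
to(*arc(L,-.075,range(30,58,5)))
cv2.imwrite('pics/half.png',np.hstack([cv2.resize(manip.grab_frame(n)[v:v+150,u:u+140],None,fx=2.8,fy=2.8) for n,u,v in(('scene',270,190),('top',170,150))]))"
```

```text
t 4.9 p [0.4122 0.2064 0.046 ] yaw -5.37 F [-2.6 -1.   3.2] w 0.0003
d [ 0.0008 -0.0004 -0.0027]
d [-0.0078 -0.      0.0112]
d [-0.0068 -0.      0.0118]
d [-0.0057 -0.      0.0124]
d [-0.0046 -0.      0.0128]
d [-0.0035 -0.      0.0132]
```

View pics/half.png

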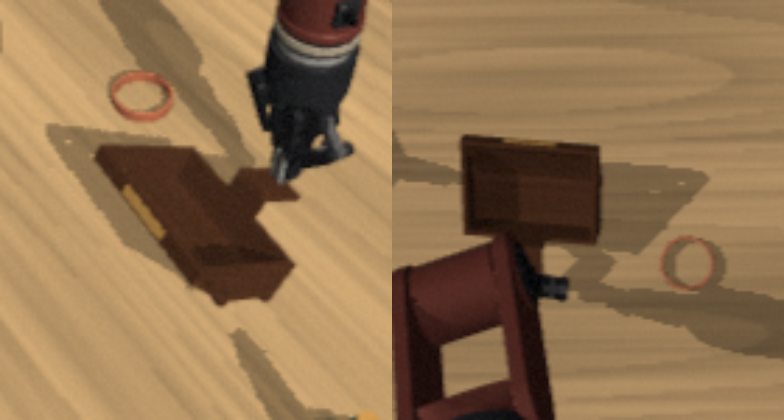

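The left tray is tipped about 30°, with the fingertip still on its ledge and a force of about 4 N. I continue to 55° and hold there.

Request:
{"op": "carry_out", "data": {
  "deltas": [
    {"tx":-0.0075,"ty":0,"tz":0.0085,"twist":0,"claw":1},
    {"tx":-0.0068,"ty":0,"tz":0.0118,"twist":0,"claw":1},
    {"tx":-0.0057,"ty":0,"tz":0.0124,"twist":0,"claw":1},
    {"tx":-0.0046,"ty":0,"tz":0.0128,"twist":0,"claw":1},
    {"tx":-0.0035,"ty":0,"tz":0.0132,"twist":0,"claw":1},
    {"tx":0,"ty":0,"tz":0,"twist":0,"claw":1},
    {"tx":0,"ty":0,"tz":0,"twist":0,"claw":1},
    {"tx":0,"ty":0,"tz":0,"twist":0,"claw":1},
    {"tx":0,"ty":0,"tz":0,"twist":0,"claw":1}
  ]
}}

```text
time_s: 6.12
ee_pos: [0.3986, 0.2078, 0.0169]
eef_rot: [[0.996, -0.094, -0.0], [-0.094, -0.996, -0.0], [-0.0, 0.0, -1.0]]
wrist_force: [-2.7, 0.2, 1.7]
gripper_width: 0.0
gripper_force: 1.3
```

```bash
python3 -c "
from h import *
import cv2
to(*arc(L,-.075,range(55,58,2)))
cv2.imwrite('pics/tipL.png',np.hstack([cv2.resize(manip.grab_frame(n)[v:v+150,u:u+140],None,fx=2.8,fy=2.8) for n,u,v in(('scene',270,190),('top',170,150))]))"
```

```text
t 6.12 p [0.3986 0.2078 0.0169] yaw -5.38 F [-2.7  0.2  1.7] w 0.0
d [-0.0003 -0.0002  0.0004]
d [-0.0011 -0.      0.0053]
```

View pics/tipL.png

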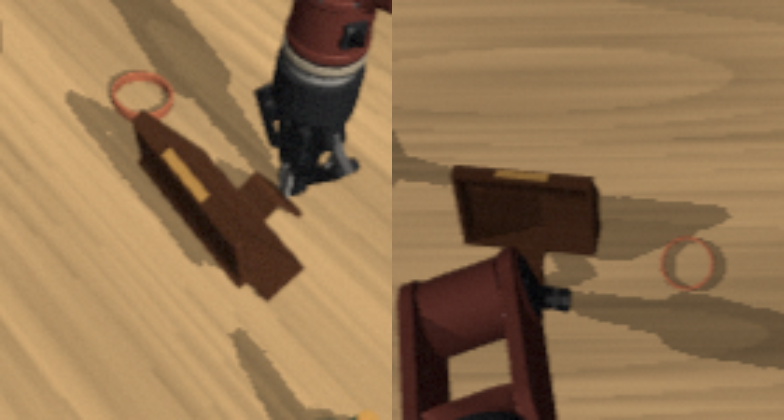

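Request:
{"op": "carry_out", "data": {
  "deltas": [
    {"tx":-0.001,"ty":0,"tz":0.005,"twist":0,"claw":1},
    {"tx":0.001,"ty":0,"tz":0.004,"twist":0,"claw":1},
    {"tx":0,"ty":0,"tz":0,"twist":0,"claw":1},
    {"tx":0,"ty":0,"tz":0,"twist":0,"claw":1},
    {"tx":0,"ty":0,"tz":0,"twist":0,"claw":1},
    {"tx":0,"ty":0,"tz":0,"twist":0,"claw":1},
    {"tx":0,"ty":0,"tz":0,"twist":0,"claw":1},
    {"tx":0,"ty":0,"tz":0,"twist":0,"claw":1},
    {"tx":0,"ty":0,"tz":0,"twist":0,"claw":1},
    {"tx":0,"ty":0,"tz":0,"twist":0,"claw":1}
  ]
}}

```text
time_s: 7.48
ee_pos: [0.3988, 0.2079, 0.0124]
eef_rot: [[0.996, -0.094, 0.0], [-0.094, -0.996, 0.0], [0.0, -0.0, -1.0]]
wrist_force: [-1.8, 1.0, 0.8]
gripper_width: 0.0
gripper_force: 1.2
```

```bash
python3 -c "
from h import *
import cv2
to(arc(L,-.075,[57])[0])
a=manip.grab_frame('scene')[210:310,300:400]
cv2.imwrite('pics/tipL2.png',cv2.resize(cv2.convertScaleAbs(a,alpha=2,beta=20),None,fx=5,fy=5))"
```

```text
t 7.47 p [0.3988 0.2079 0.0124] yaw -5.38 F [-1.8  1.   0.8] w 0.0
d [-0.0017 -0.     -0.0034]
```

View pics/tipL2.png

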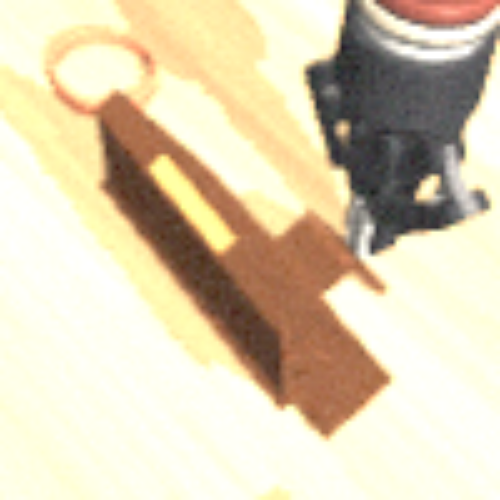

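The sloping underside is in full view as the dark band from (100,130) to (283,400) in the crop. It carries no stamp, only the label on the nose. I check the tilt by fitting the pose.

```bash
cat >> h.py <<'E'
import cv2
def tilt(T,loc,px,n="scene"):
    c=manip.camera_model(n);rv=cv2.Rodrigues(np.array(c["R"]))[0]
    def W(p):
        a=p[0];h=np.array(loc,float)/1000+[.045,0,0]
        X=-.045+p[1]+h[:,0]*np.cos(a)-h[:,2]*np.sin(a);Zz=h[:,0]*np.sin(a)+h[:,2]*np.cos(a)
        cs,sn=np.cos(T[2]+p[3]),np.sin(T[2]+p[3]);Y=h[:,1]+p[2]
        return np.c_[T[0]+cs*X-sn*Y,T[1]+sn*X+cs*Y,Zz]
    f=lambda p:(cv2.projectPoints(W(p),rv,np.array(c["t"],float),np.array(c["K"]),None)[0][:,0]-px).ravel()
    r=least_squares(f,[.9,0,0,0]);print("tilt",np.degrees(r.x[0]),"dx,dy mm",r.x[1:3]*1000,"dyaw",np.degrees(r.x[3]),"res",np.round(r.fun,1))
E
python3 -c "
from h import *
C=np.array([(102,122),(283,337),(105,188),(282,405),(328,437),(390,378)])
tilt(L,[(80,-80,30),(80,80,30),(25,-80,4.5),(25,80,4.5),(-45,80,0),(-45,80,46)],C/5+[300,210]-.4)
tilt(L,[(80,-80,30),(80,80,30),(-45,80,0),(-45,80,46)],C[[0,1,4,5]]/5+[300,210]-.4)"
```

```text
tilt 54.69235850526139 dx,dy mm [0.67330315 8.38647951] dyaw 0.6532187626979877 res [-2.1 -1.7 -0.1  0.  -0.4 -0.9  0.7 -0.2  0.4  1.3  1.5  0.9]
tilt 54.91751383027724 dx,dy mm [0.57517068 8.06548128] dyaw 0.9038688195175137 res [-2.  -1.9  0.1 -0.3  0.4  1.1  1.5  0.6]
```

The tilt is about 55°, so the ledge end is at the cabinet top, and it was held for over a second. Now I let the tray down slowly along the same arc.

Request:
{"op": "carry_out", "data": {
  "deltas": [
    {"tx":0,"ty":0,"tz":-0.009,"twist":0,"claw":1},
    {"tx":0.0035,"ty":0,"tz":-0.0132,"twist":0,"claw":1},
    {"tx":0.0046,"ty":0,"tz":-0.0128,"twist":0,"claw":1},
    {"tx":0.0057,"ty":0,"tz":-0.0124,"twist":0,"claw":1},
    {"tx":0.0068,"ty":0,"tz":-0.0118,"twist":0,"claw":1},
    {"tx":0.0078,"ty":0,"tz":-0.0112,"twist":0,"claw":1},
    {"tx":0.0086,"ty":0,"tz":-0.0105,"twist":0,"claw":1},
    {"tx":0.0095,"ty":0,"tz":-0.0097,"twist":0,"claw":1},
    {"tx":0.0103,"ty":0,"tz":-0.0089,"twist":0,"claw":1},
    {"tx":0.0111,"ty":0,"tz":-0.0079,"twist":0,"claw":1},
    {"tx":0.0117,"ty":0,"tz":-0.007,"twist":0,"claw":1},
    {"tx":0.0123,"ty":0,"tz":-0.006,"twist":0,"claw":1}
  ]
}}

```text
time_s: 9.02
ee_pos: [0.4452, 0.2036, 0.0732]
eef_rot: [[0.996, -0.094, 0.001], [-0.094, -0.996, 0.0], [0.001, -0.0, -1.0]]
wrist_force: [0.3, -0.5, -0.7]
gripper_width: 0.0001
gripper_force: 0.0
```

Request:
{"op": "carry_out", "data": {
  "deltas": [
    {"tx":0,"ty":0,"tz":-0.01,"twist":0,"claw":1},
    {"tx":0,"ty":0,"tz":-0.02,"twist":0,"claw":1},
    {"tx":0,"ty":0,"tz":-0.08,"twist":0,"claw":1},
    {"tx":0,"ty":0,"tz":0,"twist":0.0036,"claw":1},
    {"tx":0,"ty":0,"tz":0,"twist":0,"claw":1},
    {"tx":0,"ty":0,"tz":0,"twist":0,"claw":1}
  ]
}}

```text
time_s: 9.78
ee_pos: [0.4433, 0.2032, 0.1263]
eef_rot: [[0.993, -0.116, -0.003], [-0.116, -0.993, -0.001], [-0.002, 0.001, -1.0]]
wrist_force: [0.1, -0.0, 0.2]
gripper_width: 0.0003
gripper_force: 0.0
```

```bash
python3 -c "
from h import *
a=arc(Rr,-.075,range(0,59,5))
to([a[0][0],a[0][1],.13],[a[0][0],a[0][1],.085],*a)"
```

```text
t 9.78 p [0.4433 0.2032 0.1263] yaw -6.66 F [ 0.1 -0.   0.2] w 0.0003
d [ 0.1403  0.811  -0.0069]
d [ 0.0002 -0.0001  0.09  ]
d [ 0.0001 -0.      0.026 ]
d [-0.0123 -0.      0.0058]
d [-0.0118 -0.      0.0069]
d [-0.0111 -0.      0.0079]
d [-0.0104 -0.      0.0088]
d [-0.0096 -0.      0.0097]
d [-0.0087 -0.      0.0105]
d [-0.0078 -0.      0.0112]
d [-0.0068 -0.      0.0118]
d [-0.0057 -0.      0.0124]
d [-0.0046 -0.      0.0128]
d [-0.0035 -0.      0.0132]
```

Request:
{"op": "carry_out", "data": {
  "deltas": [
    {"tx":0.014,"ty":0.081,"tz":-0.007,"twist":0,"claw":1},
    {"tx":0.014,"ty":0.081,"tz":0,"twist":0,"claw":1},
    {"tx":0.014,"ty":0.081,"tz":0,"twist":0,"claw":1},
    {"tx":0.014,"ty":0.081,"tz":0,"twist":0,"claw":1},
    {"tx":0.014,"ty":0.081,"tz":0,"twist":0,"claw":1},
    {"tx":0.014,"ty":0.081,"tz":0,"twist":0,"claw":1},
    {"tx":0.014,"ty":0.081,"tz":0,"twist":0,"claw":1},
    {"tx":0.014,"ty":0.081,"tz":0,"twist":0,"claw":1},
    {"tx":0.014,"ty":0.081,"tz":0,"twist":0,"claw":1},
    {"tx":0.014,"ty":0.081,"tz":0,"twist":0,"claw":1},
    {"tx":0,"ty":0,"tz":0,"twist":0,"claw":1},
    {"tx":0,"ty":0,"tz":0,"twist":0,"claw":1}
  ]
}}

```text
time_s: 11.28
ee_pos: [0.4661, -0.2059, 0.1299]
eef_rot: [[0.993, -0.117, -0.002], [-0.117, -0.993, 0.002], [-0.002, -0.002, -1.0]]
wrist_force: [-0.4, -0.2, -0.6]
gripper_width: 0.0001
gripper_force: 0.0
```

Request:
{"op": "carry_out", "data": {
  "deltas": [
    {"tx":0,"ty":0,"tz":0.05,"twist":0,"claw":1},
    {"tx":0,"ty":0,"tz":0.04,"twist":0,"claw":1},
    {"tx":0,"ty":0,"tz":0,"twist":0,"claw":1},
    {"tx":0,"ty":0,"tz":0,"twist":0,"claw":1}
  ]
}}

```text
time_s: 11.78
ee_pos: [0.4673, -0.2061, 0.0865]
eef_rot: [[0.993, -0.115, 0.0], [-0.115, -0.993, -0.0], [0.0, 0.0, -1.0]]
wrist_force: [0.7, 0.3, 0.3]
gripper_width: 0.0
gripper_force: 0.0
```

```bash
python3 -c "
from h import *
to(*arc(Rr,-.075,[0,5]))"
```

```text
t 11.78 p [ 0.4673 -0.2061  0.0865] yaw -6.61 F [0.7 0.3 0.3] w 0.0
d [-0.0022  0.0033  0.029 ]
d [-0.0123 -0.      0.0058]
```

Request:
{"op": "carry_out", "data": {
  "deltas": [
    {"tx":-0.002,"ty":0.003,"tz":0.015,"twist":0,"claw":1},
    {"tx":0,"ty":0,"tz":0.014,"twist":0,"claw":1},
    {"tx":-0.0123,"ty":0,"tz":0.006,"twist":0,"claw":1},
    {"tx":-0.0118,"ty":0,"tz":0.007,"twist":0,"claw":1},
    {"tx":-0.0111,"ty":0,"tz":0.008,"twist":0,"claw":1},
    {"tx":-0.0104,"ty":0,"tz":0.0088,"twist":0,"claw":1},
    {"tx":-0.0096,"ty":0,"tz":0.0097,"twist":0,"claw":1},
    {"tx":-0.0087,"ty":0,"tz":0.0105,"twist":0,"claw":1},
    {"tx":-0.0078,"ty":0,"tz":0.0112,"twist":0,"claw":1},
    {"tx":-0.0068,"ty":0,"tz":0.0118,"twist":0,"claw":1},
    {"tx":-0.0057,"ty":0,"tz":0.0124,"twist":0,"claw":1},
    {"tx":-0.0046,"ty":0,"tz":0.0128,"twist":0,"claw":1}
  ]
}}

```text
time_s: 13.28
ee_pos: [0.4212, -0.2028, 0.0218]
eef_rot: [[0.993, -0.116, -0.001], [-0.116, -0.993, 0.0], [-0.001, -0.0, -1.0]]
wrist_force: [-0.1, 0.2, 1.3]
gripper_width: 0.0005
gripper_force: 0.5
```

Request:
{"op": "carry_out", "data": {
  "deltas": [
    {"tx":-0.0035,"ty":0,"tz":0.0132,"twist":0,"claw":1},
    {"tx":-0.001,"ty":0,"tz":0.005,"twist":0,"claw":1},
    {"tx":0.001,"ty":0,"tz":0.004,"twist":0,"claw":1},
    {"tx":0,"ty":0,"tz":0,"twist":0,"claw":1},
    {"tx":0,"ty":0,"tz":0,"twist":0,"claw":1},
    {"tx":0,"ty":0,"tz":0,"twist":0,"claw":1},
    {"tx":0,"ty":0,"tz":0,"twist":0,"claw":1},
    {"tx":0,"ty":0,"tz":0,"twist":0,"claw":1},
    {"tx":0,"ty":0,"tz":0,"twist":0,"claw":1},
    {"tx":0,"ty":0,"tz":0,"twist":0,"claw":1},
    {"tx":0,"ty":0,"tz":0,"twist":0,"claw":1}
  ]
}}

```text
time_s: 14.65
ee_pos: [0.42, -0.2028, 0.0113]
eef_rot: [[0.993, -0.116, 0.0], [-0.116, -0.993, 0.0], [-0.0, -0.0, -1.0]]
wrist_force: [-1.9, 1.4, 1.2]
gripper_width: -0.0002
gripper_force: 1.3
```

```bash
python3 -c "
from h import *
to(arc(Rr,-.075,[57])[0])
a=manip.grab_frame('scene')[140:240,200:300]
cv2.imwrite('pics/tipR.png',cv2.resize(cv2.convertScaleAbs(a,alpha=2,beta=20),None,fx=5,fy=5))"
```

```text
t 14.65 p [ 0.42   -0.2028  0.0113] yaw -6.68 F [-1.9  1.4  1.2] w -0.0002
d [-0.001  -0.0011 -0.0054]
```

View pics/tipR.png

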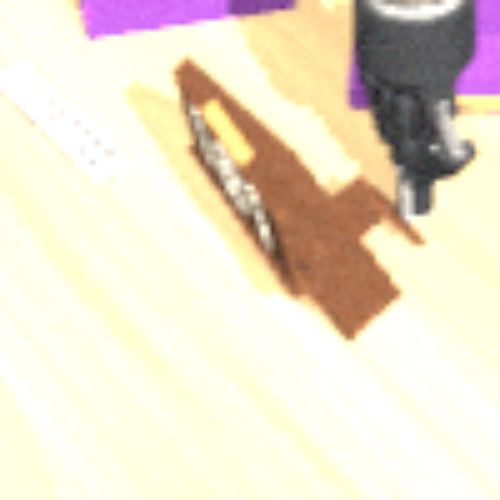

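The pale ring-and-cross stamp is plainly visible on the right tray's underside, around (230,175) in the crop. I let it down, lift off, turn the tool square to the strip and open the fingers.

Request:
{"op": "carry_out", "data": {
  "deltas": [
    {"tx":0,"ty":0,"tz":-0.009,"twist":0,"claw":1},
    {"tx":0.0035,"ty":0,"tz":-0.0132,"twist":0,"claw":1},
    {"tx":0.0046,"ty":0,"tz":-0.0128,"twist":0,"claw":1},
    {"tx":0.0057,"ty":0,"tz":-0.0124,"twist":0,"claw":1},
    {"tx":0.0068,"ty":0,"tz":-0.0118,"twist":0,"claw":1},
    {"tx":0.0078,"ty":0,"tz":-0.0112,"twist":0,"claw":1},
    {"tx":0.0086,"ty":0,"tz":-0.0105,"twist":0,"claw":1},
    {"tx":0.0095,"ty":0,"tz":-0.0097,"twist":0,"claw":1},
    {"tx":0.0103,"ty":0,"tz":-0.0089,"twist":0,"claw":1},
    {"tx":0.0111,"ty":0,"tz":-0.0079,"twist":0,"claw":1},
    {"tx":0.0117,"ty":0,"tz":-0.007,"twist":0,"claw":1},
    {"tx":0.0123,"ty":0,"tz":-0.006,"twist":0,"claw":1}
  ]
}}

```text
time_s: 16.2
ee_pos: [0.4667, -0.2086, 0.0728]
eef_rot: [[0.993, -0.116, 0.001], [-0.116, -0.993, -0.001], [0.002, 0.001, -1.0]]
wrist_force: [-0.1, 0.2, -0.3]
gripper_width: -0.0001
gripper_force: 0.0
```

Request:
{"op": "carry_out", "data": {
  "deltas": [
    {"tx":0,"ty":0,"tz":-0.01,"twist":0,"claw":1},
    {"tx":0,"ty":0,"tz":-0.02,"twist":0,"claw":1},
    {"tx":0,"ty":0,"tz":-0.08,"twist":0,"claw":1},
    {"tx":0,"ty":0,"tz":-0.06,"twist":-0.015,"claw":0},
    {"tx":0,"ty":0,"tz":0,"twist":0,"claw":0},
    {"tx":0,"ty":0,"tz":0,"twist":0,"claw":0},
    {"tx":0,"ty":0,"tz":0,"twist":0,"claw":0}
  ]
}}

```text
time_s: 17.08
ee_pos: [0.4644, -0.2074, 0.1548]
eef_rot: [[1.0, -0.023, -0.003], [-0.023, -1.0, 0.002], [-0.003, -0.002, -1.0]]
wrist_force: [-0.8, 0.1, 0.2]
gripper_width: 0.0723
gripper_force: 0.0
```

```bash
python3 -c "
from h import *
a=manip.grab_frame('top')[125:315,300:480]
cv2.imwrite('pics/pre2.png',cv2.resize(cv2.convertScaleAbs(a,alpha=1.8,beta=20),None,fx=3,fy=3))
c,s=np.cos(Rr[2]),np.sin(Rr[2]);X=-.07
q=[Rr[0]+c*X,Rr[1]+s*X]
to([*q,.158],[*q,.013])
print(ray('top',(375,252),.046),ray('top',(395,300),.046),ray('top',(347,288),.046))
"
```

```text
t 17.12 p [ 0.4645 -0.2075  0.1549] yaw -1.3 F [-0.   0.1 -0.4] w 0.0789
d [ 0.0348  0.0032 -0.0064]
d [0.0008 0.0005 0.29  ]
[ 0.40238205 -0.31664654  0.046     ] [ 0.24542298 -0.37748918  0.046     ] [ 0.28545804 -0.22151493  0.046     ]
```

View pics/pre2.png

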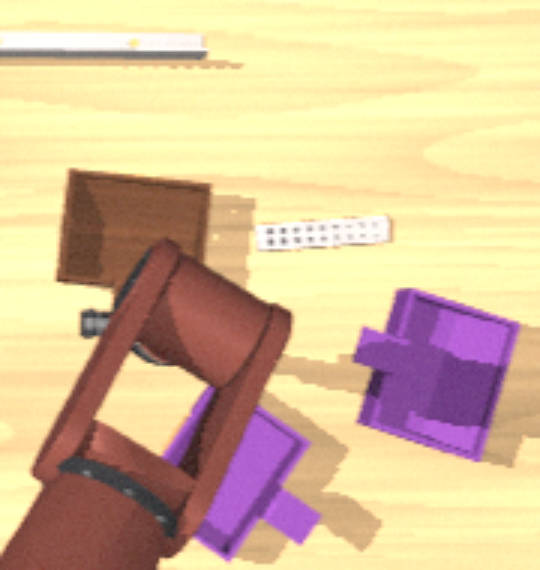

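The right tray is flat and back where it was, and the purple tray is well clear behind. I move in behind the near wall with the fingers straddling the ledge.

Request:
{"op": "carry_out", "data": {
  "deltas": [
    {"tx":0.035,"ty":0.003,"tz":0,"twist":0,"claw":0},
    {"tx":0,"ty":0,"tz":0.08,"twist":0,"claw":0},
    {"tx":0,"ty":0,"tz":0.08,"twist":0,"claw":0},
    {"tx":0,"ty":0,"tz":0.05,"twist":0,"claw":0},
    {"tx":0,"ty":0,"tz":0,"twist":0,"claw":0},
    {"tx":0,"ty":0,"tz":0,"twist":0,"claw":0}
  ]
}}

```text
time_s: 17.88
ee_pos: [0.4835, -0.2103, 0.052]
eef_rot: [[1.0, -0.022, 0.0], [-0.022, -1.0, -0.0], [0.001, 0.0, -1.0]]
wrist_force: [-0.6, 0.8, -0.4]
gripper_width: 0.0855
gripper_force: 0.0
```

```bash
python3 -c "
from h import *
to([.4819,-.2095,.014],[.642,-.2131,.014])"
```

```text
t 17.88 p [ 0.4835 -0.2103  0.052 ] yaw -1.28 F [-0.6  0.8 -0.4] w 0.0855
d [-0.0033 -0.0016  0.076 ]
d [3.203e-01 0.000e+00 2.000e-04]
```

Request:
{"op": "carry_out", "data": {
  "deltas": [
    {"tx":-0.003,"ty":-0.001,"tz":0.04,"twist":0,"claw":0},
    {"tx":0,"ty":0,"tz":0.036,"twist":0,"claw":0},
    {"tx":0,"ty":0,"tz":0,"twist":0,"claw":0},
    {"tx":0.01,"ty":0,"tz":0,"twist":0,"claw":0},
    {"tx":0.01,"ty":0,"tz":0,"twist":0,"claw":0},
    {"tx":0.01,"ty":0,"tz":0,"twist":0,"claw":0},
    {"tx":0.015,"ty":0,"tz":0,"twist":0,"claw":0},
    {"tx":0.015,"ty":0,"tz":0,"twist":0,"claw":0},
    {"tx":0.015,"ty":0,"tz":0,"twist":0,"claw":0},
    {"tx":0.015,"ty":0,"tz":0,"twist":0,"claw":0},
    {"tx":0.015,"ty":0,"tz":0,"twist":0,"claw":0},
    {"tx":0.015,"ty":0,"tz":0,"twist":0,"claw":0}
  ]
}}

```text
time_s: 19.38
ee_pos: [0.5421, -0.2108, 0.0134]
eef_rot: [[1.0, -0.022, -0.0], [-0.022, -1.0, 0.0], [-0.0, -0.0, -1.0]]
wrist_force: [-2.4, -0.5, 1.7]
gripper_width: 0.0854
gripper_force: 1.4
```

Request:
{"op": "carry_out", "data": {
  "deltas": [
    {"tx":0.015,"ty":0,"tz":0,"twist":0,"claw":0},
    {"tx":0.015,"ty":0,"tz":0,"twist":0,"claw":0},
    {"tx":0.015,"ty":0,"tz":0,"twist":0,"claw":0},
    {"tx":0.015,"ty":0,"tz":0,"twist":0,"claw":0},
    {"tx":0.015,"ty":0,"tz":0,"twist":0,"claw":0},
    {"tx":0.015,"ty":0,"tz":0,"twist":0,"claw":0},
    {"tx":0.015,"ty":0,"tz":0,"twist":0,"claw":0},
    {"tx":0.015,"ty":0,"tz":0,"twist":0,"claw":0},
    {"tx":0.015,"ty":0,"tz":0,"twist":0,"claw":0},
    {"tx":0.015,"ty":0,"tz":0,"twist":0,"claw":0},
    {"tx":0.015,"ty":0,"tz":0,"twist":0,"claw":0},
    {"tx":0,"ty":0,"tz":0,"twist":0,"claw":0}
  ]
}}

```text
time_s: 20.88
ee_pos: [0.6256, -0.213, 0.0139]
eef_rot: [[1.0, -0.022, 0.002], [-0.022, -1.0, -0.001], [0.002, 0.001, -1.0]]
wrist_force: [-0.1, 0.2, -0.2]
gripper_width: 0.0854
gripper_force: 0.0
```

```bash
python3 -c "
from h import *
to([.642,-.2131,.014])"
```

```text
t 20.88 p [ 0.6256 -0.213   0.0139] yaw -1.27 F [-0.1  0.2 -0.2] w 0.0854
d [ 0.0329 -0.0004 -0.    ]
```

Request:
{"op": "carry_out", "data": {
  "deltas": [
    {"tx":0.006,"ty":0,"tz":0,"twist":0,"claw":0},
    {"tx":0.006,"ty":0,"tz":0,"twist":0,"claw":0},
    {"tx":0.006,"ty":0,"tz":0,"twist":0,"claw":0},
    {"tx":0.006,"ty":0,"tz":0,"twist":0,"claw":0},
    {"tx":0.004,"ty":0,"tz":0,"twist":0,"claw":0},
    {"tx":0,"ty":0,"tz":0,"twist":0,"claw":0}
  ]
}}

```text
time_s: 21.62
ee_pos: [0.6385, -0.2131, 0.0135]
eef_rot: [[1.0, -0.022, 0.001], [-0.022, -1.0, -0.0], [0.001, 0.0, -1.0]]
wrist_force: [-2.5, -0.4, 1.7]
gripper_width: 0.0854
gripper_force: 0.7
```

```bash
python3 -c "
from h import *
to([.642,-.2131,.014])"
```

```text
t 21.62 p [ 0.6385 -0.2131  0.0135] yaw -1.27 F [-2.5 -0.4  1.7] w 0.0854
d [ 0.0069 -0.0001 -0.001 ]
```

Request:
{"op": "carry_out", "data": {
  "deltas": [
    {"tx":0.003,"ty":0,"tz":0,"twist":0,"claw":0},
    {"tx":0.003,"ty":0,"tz":0,"twist":0,"claw":0},
    {"tx":0.003,"ty":0,"tz":0,"twist":0,"claw":0},
    {"tx":0,"ty":0,"tz":0,"twist":0,"claw":0}
  ]
}}

```text
time_s: 22.12
ee_pos: [0.6402, -0.213, 0.0134]
eef_rot: [[1.0, -0.022, -0.006], [-0.022, -1.0, 0.001], [-0.006, -0.001, -1.0]]
wrist_force: [-8.2, 0.1, 7.3]
gripper_width: 0.0855
gripper_force: 4.4
```

```bash
python3 -c "
from h import *
to([.642,-.2131,.014])"
```

```text
t 22.12 p [ 0.6402 -0.213   0.0134] yaw -1.28 F [-8.2  0.1  7.3] w 0.0855
d [ 0.0035  0.0001 -0.0012]
```

Request:
{"op": "carry_out", "data": {
  "deltas": [
    {"tx":0.003,"ty":0,"tz":0,"twist":0,"claw":0},
    {"tx":0,"ty":0,"tz":0,"twist":0,"claw":0},
    {"tx":0,"ty":0,"tz":0,"twist":0,"claw":0}
  ]
}}

```text
time_s: 22.5
ee_pos: [0.6402, -0.2129, 0.0132]
eef_rot: [[1.0, -0.022, -0.009], [-0.022, -1.0, 0.002], [-0.009, -0.001, -1.0]]
wrist_force: [-11.7, 0.5, 8.1]
gripper_width: 0.0853
gripper_force: 6.2
```

Request:
{"op": "carry_out", "data": {
  "deltas": [
    {"tx":-0.006,"ty":0,"tz":0,"twist":0,"claw":0},
    {"tx":-0.01,"ty":0,"tz":0,"twist":0,"claw":0},
    {"tx":-0.04,"ty":0,"tz":0,"twist":0,"claw":0},
    {"tx":-0.08,"ty":0,"tz":0,"twist":0,"claw":0},
    {"tx":-0.05,"ty":0,"tz":-0.05,"twist":0,"claw":0},
    {"tx":-0.05,"ty":0,"tz":-0.1,"twist":0,"claw":0},
    {"tx":-0.05,"ty":0,"tz":-0.1,"twist":0,"claw":0},
    {"tx":0,"ty":0.05,"tz":-0.1,"twist":0,"claw":0},
    {"tx":0,"ty":0.1,"tz":0,"twist":0,"claw":0},
    {"tx":0,"ty":0.1,"tz":0,"twist":0,"claw":0},
    {"tx":0,"ty":0,"tz":0,"twist":0,"claw":0},
    {"tx":0,"ty":0,"tz":0,"twist":0,"claw":0}
  ]
}}

```text
time_s: 24.0
ee_pos: [0.4985, -0.3345, 0.1883]
eef_rot: [[1.0, -0.023, 0.001], [-0.023, -1.0, 0.001], [0.001, -0.001, -1.0]]
wrist_force: [-0.6, 1.4, -0.2]
gripper_width: 0.0855
gripper_force: 0.0
```

```bash
python3 -c "
from h import *
to()
t=cv2.resize(cv2.convertScaleAbs(manip.grab_frame('top')[125:250,180:380],alpha=1.8,beta=20),None,fx=4,fy=4,interpolation=cv2.INTER_CUBIC)
cv2.imwrite('pics/end.png',t)"
```

```text
t 24.0 p [ 0.4985 -0.3345  0.1883] yaw -1.3 F [-0.6  1.4 -0.2] w 0.0855
```

View pics/end.png

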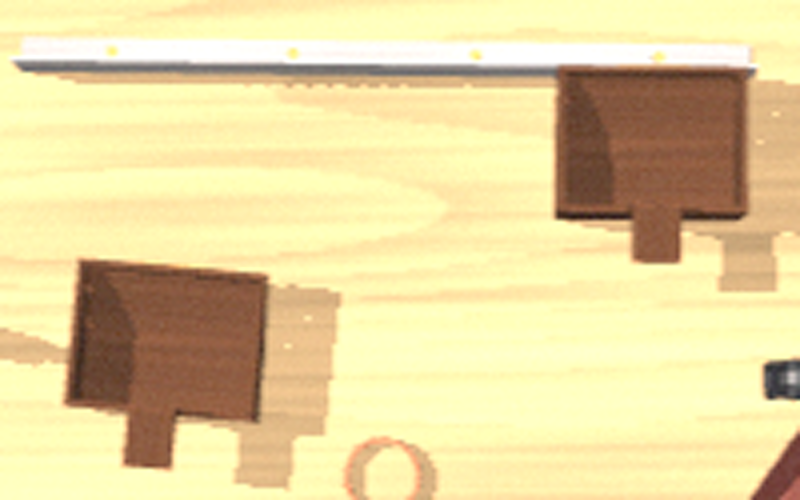

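The right tray's nose lies flat against the strip from (557,67) to (748,70). The left tray hasn't moved from where it stood, and the arm is clear, so I hand in.

```bash
python3 -c "
from workcell import manip
print(manip.finish_job())"
```

```text
the job is handed in; nothing more can be done
None
```

I tipped and inspected both trays, left then right. The right one had the ring-and-cross stamp, so I pushed it flat against the dispatch line, left the other where it stood, and handed the job in at about 24 s.

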